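# Set the rotary microscope stage to the marked line and take the picture

### The arm

A 6-joint arm with a two-finger parallel gripper is mounted at the origin on the work surface. World frame = base frame: x ahead of the robot, y to its left, z up, the work surface at z = 0. Lengths are in m, angles in rad, forces in N, time in s.
With the tool pointing down it reaches from about 0.35 to 0.8 m from the base axis. Payload 7.3 kg.
Tool frame: the origin (TCP) lies midway between the tips of the shut fingers; the grasp point (between the pads) lies robot.hold_point_z behind it (robot.hold_point_z is the distance from the TCP to the grasp point, in m); z points along the fingers, x is the direction in which the jaws open and shut, and the axes are right-handed (so a half turn about z gives the same grasp; the last joint's range is limited). The gripper opens to 85 mm and grips with 20 to 120 N. Pads are 22 mm wide; open, the fingers measure 114 mm over their backs; the gripper's body (76 mm by 85 mm) begins 54 mm behind the grasp point. The pads swing forward as they close: fully open they stand 13 mm farther back than shut.
Start: joints at [-1.456, 0.342, 1.524, -0, 1.275, -0.146], TCP at [0.135, -0.507, 0.231] pointing down, gripper open.
Joint ranges: [-2.53, 2.53], [-0.77, 2.02], [0.04, 2.7], [-1, 4.14], [0.28, 2.66], [-3.11, 3.11]. Speed limits (rad/s): [2.57, 2.57, 3.14, 3.14, 3.14, 3.14].

### API

Orientations are given as a unit quaternion [w, x, y, z].
In Python, from workcell import robot, read_camera gives the robot as it stands.
- The arm moves only by the shell command python3 -m inch 'ROWS' [FORCE]. ROWS is text: rows parted by semicolons, each of 7 numbers parted by spaces: the shift along the tool's x, y, z normalised to -1 to 1, where 1 is 0.4 m, then the turn, a rotation vector about the tool's x, y, z normalised to -1 to 1, where 1 is 60 degrees, then the gripper's target within -1 to 1 (shut at 1, half-way at 0, fully open at -1). A call has 1 to 5 rows; each row is the pose to reach, as a shift and turn from the pose measured when the call began, along the tool's axes at that moment; what a row does not reach only later rows make up. A row lasts 1/12 s, in which the tool goes at most 41.7 mm and 7.16 degrees, less where a joint would pass 70% of its speed; a pose out of reach is approached as far as the arm can. A call with a number of a shift or a turn outside -1 to 1 is refused whole. A call with a gripper value outside its range is refused whole. The fingers move at their own pace and stop on an object; FORCE is the grip in N (left out, the last holds). Time passes only in rows, so rows that repeat a pose let the fingers close. It gives the time, the measured TCP pose, the force and the opening at its end, in the units of the state.
- robot.observe(): the state, without advancing time (a new reading comes with each control period).
- read_camera(name): name is "side" or "top" or "wrist"; returns a dict with "frame" (420x560x3 uint8, blue, green, red), "range_z" (420x560 float32, m along the optical axis (not along the pixel's ray), 0 where there is no reading), "fx", "fy", "cx", "cy" (pixels), "dist" ([k1, k2, p1, p2, k3] as OpenCV has them; the pictures are not rectified), "xyz" and "rotation" of the camera in the world. Camera axes: x right, y down, z forward; pixel columns grow to the right and rows downward; lengths in m; the calibration is good to about 2 mm. A picture is of the moment at which its call begins.
- robot.job_done(): hands the job in, once; it reports no verdict.
The state is a dict: "time_s": time; "q": joint angles; "qvel": joint speeds; "tau": joint torques, N m; "tool_pos": TCP position; "tcp_rot": TCP orientation; "wrist_force": force on the tool from outside, world axes, zero at the start; "torque": the same for the moment, N m; "finger_gap": finger opening in m.
Only numpy, scipy, OpenCV 4.12 (cv2) and the standard library are available. Lean on these libraries where they do the work, as an engineer would, in place of code of your own. Each camera call takes 0.05 s, during which the arm holds its last target. There are 200 camera calls.

### The job

Push the black dial of the rotary specimen stage round with the fingertips, either way, until its white index line lines up exactly with the red line on the white scale collar, then press the green button fully down to take the picture and let it come up again. Only touch and push, gently: do not pinch the dial's posts, do not lift or shift the specimen carrier lying on the dial, do not press the yellow button, and leave everything else on the bench where it stands.

Things in the scene. Friction and masses are not known exactly. Their poses are not given: they have to be found in the camera images.
- stage: white round base of the rotary specimen stage, 210 mm in diameter and 30 mm high, fixed to the bench; origin at the centre of its underside. The dial's upright axis passes through this point. At start the base stands anywhere within about 100 x 160 mm in front of the robot.
- collar: white graduated scale ring, 196 mm in diameter, fixed on the base round the dial, its top face 34 mm above the bench, flat, with a fine black line every 15 degrees and one red line (5 mm wide, 18 mm long) instead of the line along its own +x axis. Origin on the dial's axis, 30 mm above the bench. It does not move in a run.
- dial: black disc, diameter 160 mm, 8 mm thick, top face 42 mm above the bench; turns endlessly either way about the upright axis, dry friction 0.15 N m (2 to 3 N on a post), stays where left. Origin on the axis, 34 mm above the bench. White index line, 5 mm wide, along its own +x, 44 to 80 mm from the axis; starts at least 0.75 rad from the red line. Three upright posts stand on it.
- index (a point): outer end of the white index line, on the rim of the dial's top face, 80 mm from the axis
- target (a point): inner end of the red line on the collar, 80 mm from the axis: the two lines agree when index is over this point (the index lies 8 mm higher)
- post0 (a point): centre of the top of the post at +60 degrees (counterclockwise from above) from the index line. All three posts are fixed upright blue rods, 12 mm in diameter, 25 mm high above the disc (tops 67 mm above the bench), 64 mm from the axis, for the fingers to push sideways
- post1 (a point): centre of the top of the post opposite the index line, at 180 degrees
- post2 (a point): centre of the top of the post at -60 degrees from the index line
- carrier: loose aluminium specimen carrier with a green window, 50 x 34 x 12 mm, lying on the middle of the dial and turning with it; origin at the centre of its underside, 42 mm above the bench. To be left lying there.
- capture_box: grey box 90 x 80 x 40 mm, fixed to the bench, with the green camera button on top; origin at the centre of its underside. It stands left or right of the stage, changing places with the lamp box.
- capture_top (a point): centre of the top of the green button cap (28 mm in diameter), 62 mm above the bench and 8 mm from the box centre along the box's own -x; it is pressed straight down
- capture (a joint): travel of the green button: 0 = up, 0.006 m = fully down (about 5 N); a spring brings it back
- lamp_box: the same grey box with a yellow lamp button, on the other side of the stage; not to be used
- lamp (a joint): travel of the yellow button: 0 = up, 0.006 m = fully down
- oil: loose amber oil bottle, 32 mm in diameter, 75 mm high, standing between robot and stage on the left; origin at the centre of its underside
- glue: loose green glue stick, 28 mm in diameter, 95 mm high, standing between robot and stage on the right; origin at the centre of its underside
- pen: loose red marker pen, 130 x 11 x 11 mm, lying beyond the stage on the left; origin at the centre of its underside, length along its x
- slidebox: loose wooden slide box, 90 x 160 x 30 mm, beyond the stage on the right; origin at the centre of its underside
Things that resemble listed ones, but are neither listed nor needed, are in the scene too. There is more than one size of the stage; the one meant has the size given above.

How it is judged:
By the outcome, as a careful person would: the job done as asked, in the order asked, and still so for the second after the job is handed in, with the robot touching nothing.
It also fails if it takes over 64 s, if anything falls off the work surface, if the arm or the gripper's body presses on something with over 40 N, if the wrist force passes 120 N, or if a joint passes its speed limit or range.

## Working session

There is one attempt and no reset: what is moved stays moved. The work goes in short steps, Python scripts to look and compute and a shell command to move; the robot and the scene stay as the last step left them, time stands still between calls to the robot, and variables do not carry over. Pictures are saved under pics/ and viewed, about 8 in all and at most 12, crops included, and the job is handed in when it is done.

```bash
mkdir -p pics; ls; python3 - <<'E'
from workcell import robot, read_camera
import cv2, numpy as np
s=robot.observe(); print({k:np.round(v,3) for k,v in s.items()}, robot.hold_point_z)
for n in ["top","side"]:
    c=read_camera(n); cv2.imwrite(f"pics/{n}0.png",c["frame"]); print(n,c["fx"],c["fy"],c["cx"],c["cy"],c["dist"],c["xyz"],c["rotation"])
    np.savez(f"{n}0.npz",**c)
E
```

```text
pics
{'time_s': np.float64(0.0), 'q': array([-1.456,  0.343,  1.525,  0.   ,  1.275, -0.146]), 'qvel': array([-0.   , -0.001, -0.001,  0.001, -0.003, -0.001]), 'tau': array([-3.0000e-03, -4.3368e+01, -2.4602e+01, -0.0000e+00,  8.0000e-03,
        0.0000e+00]), 'tool_pos': array([ 0.135, -0.507,  0.231]), 'tcp_rot': array([-0.001,  0.793, -0.609, -0.001]), 'wrist_force': array([ 0.674, -0.464, -0.343]), 'torque': array([-0.028, -0.011,  0.033]), 'finger_gap': np.float64(0.085)} 0.0187
top 507.41155870399575 507.41155870399575 277.41902402815606 203.42001369636884 [-0.03573725  0.          0.          0.          0.        ] [ 0.32975415 -0.00195433  1.45450762] [-0.05016499  0.7095426  -0.70071043  0.05511497]
side 411.9790282813533 411.9790282813533 271.55058761498316 205.52092046158407 [-0.02095902  0.          0.          0.          0.        ] [0.46302665 0.59416985 0.74439011] [ 0.02626127 -0.08341027  0.92983159 -0.3574441 ]
```

View pics/top0.png

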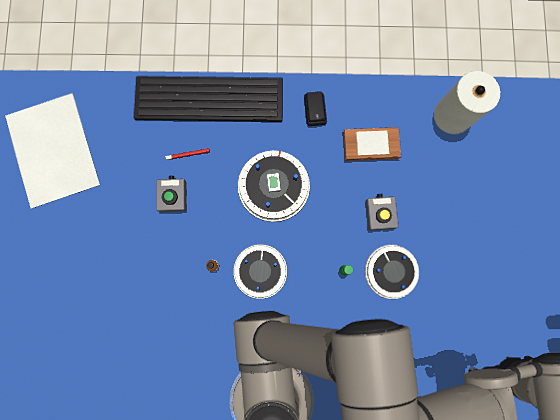

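View pics/side0.png

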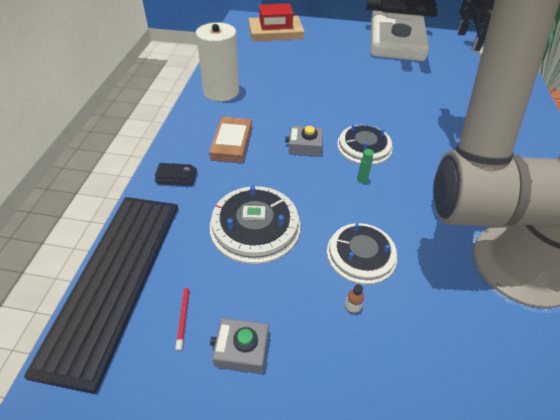

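The top picture shows the large stage with the carrier at about (274,185), its index line toward (290,198) and the red line at (279,153). The green button is at (169,196) and the yellow one at (383,215). The side picture agrees: stage at (255,220), green button at (245,337).

```bash
cat > h.py <<'E'
import numpy as np, cv2
from scipy.spatial.transform import Rotation as R
def rot(q): return R.from_quat(np.roll(q,-1))
def px2w(c,uv,z):
    K=np.array([[c["fx"],0,c["cx"]],[0,c["fy"],c["cy"]],[0,0,1]])
    p=cv2.undistortPoints(np.array(uv,float).reshape(-1,1,2),K,np.array(c["dist"])).reshape(-1,2)
    d=rot(c["rotation"]).apply(np.c_[p,np.ones(len(p))])
    o=np.array(c["xyz"]); return o+d*((z-o[2])/d[:,2])[:,None]
def mask(c,lo,hi,box):
    h=cv2.cvtColor(c["frame"],cv2.COLOR_BGR2HSV); m=cv2.inRange(h,lo,hi)
    k=np.zeros_like(m); x0,y0,x1,y1=box; k[y0:y1,x0:x1]=m[y0:y1,x0:x1]; return k
def blobs(m,a=3):
    n,_,st,ce=cv2.connectedComponentsWithStats(m); return [(st[i,4],ce[i]) for i in range(1,n) if st[i,4]>=a]
E
python3 - <<'E'
from h import *
c=dict(np.load("top0.npz"))
B=(232,145,315,225)
for nm,lo,hi,b,z in [("red",(0,110,90),(8,255,255),B,.034),("red2",(172,110,90),(180,255,255),B,.034),("posts",(105,120,60),(125,255,255),(246,158,304,212),.067),("green",(45,90,50),(85,255,255),(150,175,190,215),.062),("yel",(20,120,120),(35,255,255),(360,190,405,235),.062)]:
    for a,p in blobs(mask(c,lo,hi,b)): print(nm,a,p.round(1),px2w(c,[p],z).round(4)[0])
m=mask(c,(0,0,150),(180,60,255),(283,190,298,206)); 
for a,p in blobs(m): print("idx",a,p,px2w(c,[p],.042).round(4))
E
python3 - <<'E'
import cv2
f=cv2.imread('pics/top0.png')[140:235,140:320]
cv2.imwrite('pics/crop0.png',cv2.resize(f,None,fx=4.4,fy=4.4,interpolation=cv2.INTER_CUBIC))
E
```

```text
red 10 [279.  153.7] [ 0.6877 -0.0135  0.034 ]
posts 12 [247.4 158.9] [0.6631 0.0751 0.067 ]
posts 28 [301. 160.] [ 0.6621 -0.0751  0.067 ]
posts 21 [257.3 166.2] [0.6425 0.0471 0.067 ]
posts 20 [295.4 176. ] [ 0.616  -0.0597  0.067 ]
posts 18 [267.5 203.8] [0.5368 0.017  0.067 ]
posts 15 [301.7 209.7] [ 0.5216 -0.0776  0.067 ]
posts 3 [246.3 210.7] [0.5168 0.0751 0.067 ]
green 82 [168.4 195.8] [0.5564 0.2929 0.062 ]
yel 82 [384.4 214.4] [ 0.5121 -0.3078  0.062 ]
idx 50 [291.66 200.18] [[ 0.5516 -0.0506  0.042 ]]
```

View pics/crop0.png

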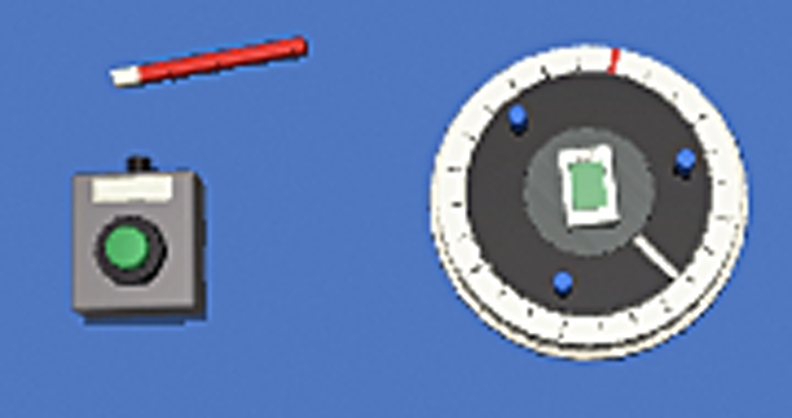

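The crop shows the posts at crop pixels (517,118), (686,160) and (563,284), with the index at (655,258) and the red line at (614,62). That puts the dial centre at about (0.598, 0.0015), index at about -134° and red at about -9.5°. I'll turn it CCW by roughly 124°, pushing post0 (at -74°) with the shut fingers.

```bash
cat > go.py <<'E'
import sys; from h import *; from workcell import robot
s=robot.observe(); r=rot(s["tcp_rot"]); p=np.array(s["tool_pos"])
x,y,z,th=map(float,sys.argv[1:]); a=np.radians(th)
T=R.from_matrix(np.c_[[np.cos(a),np.sin(a),0],[np.sin(a),-np.cos(a),0],[0,0,-1]])
print("t",round(s["time_s"],2),"p",p.round(4),"xang",np.degrees(np.arctan2(*r.as_matrix()[[1,0],0])).round(2),"F",np.round(s["wrist_force"],1),"gap",round(float(s["finger_gap"]),4))
print("row",(r.inv().apply(np.array([x,y,z])-p)/.4).round(4),((r.inv()*T).as_rotvec()/np.radians(60)).round(4))
E
python3 go.py .45 -.3 .23 -75
```

```text
t 0.1 p [ 0.1353 -0.5069  0.2307] xang -75.06 F [ 0.1  0.3 -0.3] gap 0.0857
row [-0.297  -0.8934  0.0023] [-0.0002  0.0012 -0.001 ]
```

```bash
python3 -m inch '-.58 -.99 0 0 0 0 1;-.58 -.99 0 0 0 0 1;-.58 -.99 0 0 0 0 1;-.58 -.99 0 0 0 0 1;-.58 -.99 0 0 0 0 1' 20; python3 go.py .5776 -.059 .2 -109
```

```text
time_s: 0.52
tool_pos: [0.2826, -0.3574, 0.2309]
tcp_rot: [-0.001, 0.793, -0.609, -0.001]
wrist_force: [0.5, -0.9, -0.4]
finger_gap: 0.026
t 0.52 p [ 0.2826 -0.3574  0.2309] xang -75.1 F [ 0.5 -0.9 -0.4] gap 0.026
row [-0.531  -0.9045  0.0785] [5.00e-04 1.80e-03 5.65e-01]
```

```bash
python3 -m inch '-.53 -.905 .078 0 0 .565 1;-.53 -.905 .078 0 0 .565 1;-.53 -.905 .078 0 0 .565 1;-.53 -.905 .078 0 0 .565 1;-.53 -.905 .078 0 0 .565 1'; python3 go.py .5776 -.059 .2 -109
```

```text
time_s: 0.93
tool_pos: [0.4072, -0.2328, 0.218]
tcp_rot: [0.0, -0.604, 0.797, 0.001]
wrist_force: [0.1, -1.1, 0.4]
finger_gap: -0.0006
t 0.93 p [ 0.4072 -0.2328  0.218 ] xang -105.74 F [ 0.1 -1.1  0.4] gap -0.0006
row [-0.5337 -0.2922  0.0456] [0.0012 0.0017 0.0543]
```

```bash
python3 -m inch '-.53 -.29 .045 0 0 .054 1;-.53 -.29 .045 0 0 .054 1;-.53 -.29 .045 0 0 .054 1;-.53 -.29 .045 0 0 .054 1;-.53 -.29 .045 0 0 .054 1'>/dev/null; python3 -m inch '0 0 0 0 0 0 1' >/dev/null;  python3 go.py .5776 -.059 .05 -109
python3 - <<'E'
from h import *; from workcell import read_camera
c=read_camera("wrist"); np.savez("w1.npz",**c); cv2.imwrite("pics/w1.png",c["frame"]); print(c["xyz"],c["rotation"])
E
```

```text
t 1.43 p [ 0.5556 -0.0786  0.2011] xang -108.69 F [-1.5 -0.   0.4] gap 0.0003
row [-0.0625 -0.0372  0.3779] [0.0021 0.0037 0.0052]
[ 0.63554923 -0.10593814  0.3441802 ] [-0.09526261 -0.57518765  0.80115438  0.13504019]
```

View pics/w1.png

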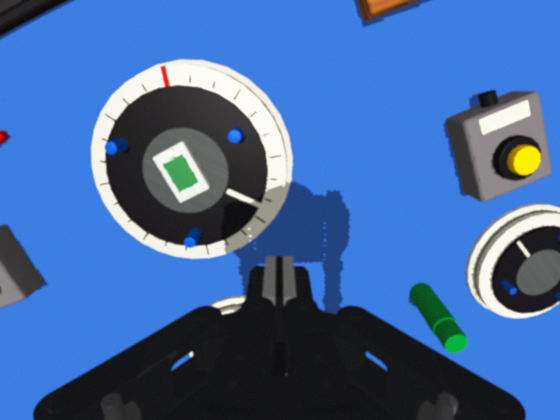

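The wrist picture shows the whole dial: red line at (165,76), index (230,192)–(258,204), posts at (235,136), (112,147) and (190,240). The shut fingertips are at (280,262).

```bash
cat > meas.py <<'E'
import sys; from h import *
C0=np.array([.5984,.0015])
def meas(c,verb=True):
    h,w=c["frame"].shape[:2]; hsv=cv2.cvtColor(c["frame"],cv2.COLOR_BGR2HSV).reshape(-1,3).astype(int)
    vv,uu=np.mgrid[:h,:w]; uv=np.c_[uu.ravel(),vv.ravel()]
    W={z:px2w(c,uv,z)[:,:2] for z in (.034,.042)}
    H,S,V=hsv.T; ce=C0
    # centre from the dark/white edge of the dial: grid fit on contrast across r=80mm
    dark=((V<90)&(S<90))
    from scipy.optimize import minimize
    def cost(o):
        r=np.linalg.norm(W[.042]-o,axis=1); ins=(r<.080)&(r>.07); out=(r>.081)&(r<.091)
        return -(dark[ins].mean()-dark[out].mean())
    best=min(((cost(ce+np.array([i,j])*.0005),i,j) for i in range(-10,11) for j in range(-10,11)))
    ce=ce+np.array(best[1:])*.0005
    r4=W[.042]-ce; r3=W[.034]-ce; n4=np.linalg.norm(r4,axis=1); n3=np.linalg.norm(r3,axis=1)
    idx=(S<60)&(V>110)&(n4>.047)&(n4<.077); red=((H<9)|(H>171))&(S>110)&(V>70)&(n3>.083)&(n3<.1)
    def ang(r,m):
        q=r[m]; a0=np.arctan2(*np.median(q,axis=0)[::-1]); a=np.arctan2(q[:,1],q[:,0]); d=np.angle(np.exp(1j*(a-a0))); k=abs(d)<.1
        return np.degrees(a0+d[k].mean()), k.sum(), q[k].mean(0)
    ai,ni,qi=ang(r4,idx); ar,nr,qr=ang(r3,red)
    print("centre",ce.round(4),"contrast",-round(best[0],3),"idx",ai.round(2),ni,"red",ar.round(2),nr,"diff",round((ar-ai+180)%360-180,2))
if __name__=="__main__":
    n=sys.argv[1]
    if n.endswith("npz"): c=dict(np.load(n))
    else:
        from workcell import read_camera
        c=read_camera(n); np.savez(sys.argv[2]+".npz",**c); cv2.imwrite("pics/"+sys.argv[2]+".png",c["frame"])
    meas(c)
E
python3 meas.py w1.npz; python3 meas.py top0.npz
```

```text
centre [0.5994 0.0035] contrast 0.812 idx -133.17 191 red -10.13 82 diff 123.05
centre [0.5984 0.001 ] contrast 0.847 idx -133.17 25 red -9.28 11 diff 123.9
```

```bash
python3 -m inch '-.063 -.038 0 0 0 0 1;-.063 -.038 .1 0 0 0 1;-.063 -.038 .2 0 0 0 1;-.063 -.038 .29 0 0 0 1;-.063 -.038 .29 0 0 0 1'>/dev/null;  python3 go.py .578 -.0585 .05 -109
```

```text
t 1.9 p [ 0.5706 -0.0608  0.0781] xang -108.73 F [-1.9  0.9 -0.3] gap 0.0002
row [-0.0113 -0.017   0.0699] [0.017  0.0007 0.0044]
```

```bash
python3 -m inch '-.011 -.017 0.02 0 0 0 1;-.011 -.017 .04 0 0 0 1;-.011 -.017 .07 0 0 0 1;-.011 -.017 .07 0 0 0 1;-.011 -.017 .07 0 0 0 1'>/dev/null;  python3 go.py .578 -.0585 .05 -109
python3 - <<'E'
import numpy as np
# arc rows in tool frame: tool x radial (outward), y = clockwise tangent; arc CCW by phi
for ph in (4,6,8,12,18,24,30):
    a=np.radians(ph); print(ph,(.064*(np.cos(a)-1)/.4).round(4),(-.064*np.sin(a)/.4).round(4),-ph/60)
E
```

```text
t 2.32 p [ 0.578  -0.0592  0.0511] xang -108.76 F [ 0.   0.5 -0.5] gap -0.0001
row [-0.0016  0.0006  0.0026] [0.0164 0.0006 0.004 ]
4 -0.0004 -0.0112 -0.06666666666666667
6 -0.0009 -0.0167 -0.1
8 -0.0016 -0.0223 -0.13333333333333333
12 -0.0035 -0.0333 -0.2
18 -0.0078 -0.0494 -0.3
24 -0.0138 -0.0651 -0.4
30 -0.0214 -0.08 -0.5
```

```bash
python3 -m inch '-.0004 -.0112 0 0 0 -.067 1;-.0016 -.0223 0 0 0 -.133 1;-.0035 -.0333 0 0 0 -.2 1;-.0062 -.0441 0 0 0 -.267 1;-.0096 -.0547 0 0 0 -.333 1';  python3 go.py .599 -.062 .05 -89
```

```text
time_s: 2.73
tool_pos: [0.6008, -0.0632, 0.0527]
tcp_rot: [0.003, 0.716, -0.698, -0.007]
wrist_force: [-4.7, -1.1, 1.7]
finger_gap: -0.0003
t 2.73 p [ 0.6008 -0.0632  0.0527] xang -88.6 F [-4.7 -1.1  1.7] gap -0.0003
row [-0.003   0.0044  0.0069] [0.013  0.0055 0.0067]
```

```bash
python3 -m inch '-.0016 -.0139 .003 .01 .005 -.083 1;-.0044 -.0278 .005 .01 .005 -.167 1;-.0075 -.0414 .005 .01 .005 -.25 1;-.0116 -.0547 .005 .01 .005 -.333 1;-.017 -.0676 .005 .01 .005 -.417 1';  python3 go.py .6273 -.0554 .05 -63.6; python3 meas.py wrist w2
```

```text
time_s: 3.15
tool_pos: [0.628, -0.0565, 0.0524]
tcp_rot: [-0.0, 0.851, -0.525, -0.001]
wrist_force: [-2.0, -2.4, 0.6]
finger_gap: -0.0006
t 3.15 p [ 0.628  -0.0565  0.0524] xang -63.34 F [-2.  -2.4  0.6] gap -0.0006
row [-0.0034  0.0003  0.0061] [0.0003 0.002  0.0043]
centre [0.5999 0.0015] contrast 0.707 idx -83.74 14 red -8.98 308 diff 74.76
```

```bash
python3 -m inch '-.0016 -.0139 .003 0 0 -.083 1;-.0044 -.0278 .005 0 0 -.167 1;-.0075 -.0414 .005 0 0 -.25 1;-.0116 -.0547 .005 0 0 -.333 1;-.018 -.0676 .005 0 0 -.417 1';  python3 go.py .649 -.0394 .05 -38.3; python3 meas.py wrist w3
```

```text
time_s: 3.62
tool_pos: [0.6504, -0.0385, 0.0522]
tcp_rot: [-0.001, 0.946, -0.325, 0.001]
wrist_force: [-0.1, -3.5, 0.0]
finger_gap: -0.0003
t 3.62 p [ 0.6504 -0.0385  0.0522] xang -37.92 F [-0.1 -3.5  0. ] gap -0.0003
row [-0.0014  0.004   0.0054] [-0.0016 -0.0012  0.0063]
centre [0.6004 0.0015] contrast 0.713 idx -58.12 8 red -9.19 257 diff 48.92
```

View pics/w3.png

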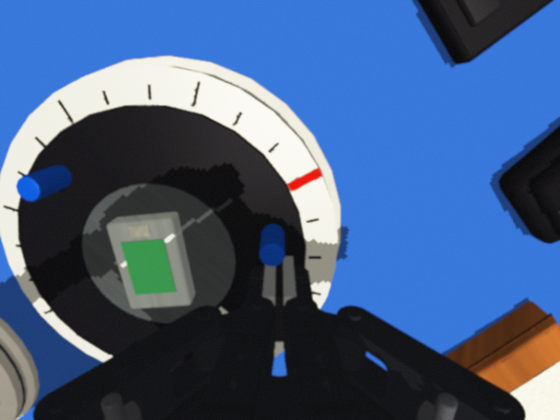

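The wrist picture shows post0 at (272,240) pressed by the fingertips, with the red line at (305,180). The carrier is still centred at (150,262). I'll go on pushing.

```bash
python3 -m inch '-.0016 -.0139 .003 0 0 -.083 1;-.0044 -.0278 .005 0 0 -.167 1;-.0075 -.0414 .005 0 0 -.25 1;-.0116 -.0547 .005 0 0 -.333 1;-.018 -.0676 .005 0 0 -.417 1';  python3 go.py .6616 -.0126 .05 -13
```

```text
time_s: 4.08
tool_pos: [0.6626, -0.0126, 0.0518]
tcp_rot: [-0.0, 0.994, -0.11, 0.003]
wrist_force: [1.0, -2.9, -1.1]
finger_gap: 0.0002
t 4.08 p [ 0.6626 -0.0126  0.0518] xang -12.58 F [ 1.  -2.9 -1.1] gap 0.0002
row [-0.0024  0.0006  0.0044] [-0.0011 -0.005   0.0071]
```

```bash
python3 -m inch '-.0016 -.0139 .003 0 0 -.083 1;-.0044 -.0278 .005 0 0 -.167 1;-.0075 -.0414 .005 0 0 -.25 1;-.0116 -.0547 .005 0 0 -.333 1;-.018 -.0676 .005 0 0 -.417 1';  python3 go.py .6616 .0154 .05 12.1; python3 meas.py top t5;python3 - <<'E'
import cv2
f=cv2.imread('pics/t5.png')[140:235,200:340]
cv2.imwrite('pics/crop5.png',cv2.resize(f,None,fx=4.4,fy=4.4,interpolation=cv2.INTER_CUBIC))
E
```

```text
time_s: 4.5
tool_pos: [0.6626, 0.0147, 0.0514]
tcp_rot: [0.001, 0.994, 0.108, 0.004]
wrist_force: [2.1, -2.0, -0.5]
finger_gap: 0.0
t 4.5 p [0.6626 0.0147 0.0514] xang 12.45 F [ 2.1 -2.  -0.5] gap 0.0
row [-0.0022 -0.0022  0.0036] [ 0.0027 -0.0083  0.0058]
centre [0.5994 0.0035] contrast 0.31 idx 99.65 46 red nan 0 diff nan
  return _methods._mean(a, axis=axis, dtype=dtype,
  ret = um.true_divide(
meas.py:20: RuntimeWarning: Mean of empty slice.
  return np.degrees(a0+d[k].mean()), k.sum(), q[k].mean(0)
  ret = ret.dtype.type(ret / rcount)
```

View pics/crop5.png

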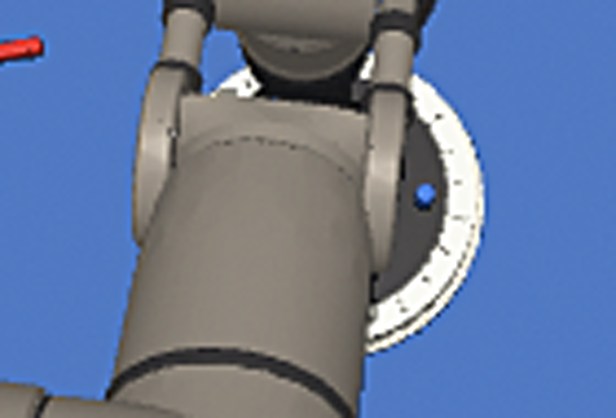

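The top crop shows the arm covering most of the dial, but post2 is visible at about crop (425,195). I'll use it to read the dial angle.

```bash
cat > post2.py <<'E'
import sys; from h import *; from workcell import read_camera
c=dict(np.load(sys.argv[1])) if len(sys.argv)>1 else read_camera("top")
m=mask(c,(105,120,60),(125,255,255),(230,145,320,225))
for a,p in blobs(m,6):
    w=px2w(c,[p],.067)[0,:2]-[.5987,.0015]
    if .058<np.hypot(*w)<.07: g=np.degrees(np.arctan2(w[1],w[0])); print(a,p.round(1),np.hypot(*w).round(4),g.round(2),"idx candidates",(np.array([g-60,g+180,g+60])+180)%360-180)
E
python3 post2.py top0.npz; python3 post2.py t5.npz
```

```text
21 [257.3 166.2] 0.0632 46.15 idx candidates [ -13.85266828 -133.85266828  106.14733172]
20 [295.4 176. ] 0.0636 -74.23 idx candidates [-134.22786353  105.77213647  -14.22786353]
18 [267.5 203.8] 0.0638 165.98 idx candidates [ 105.97918381  -14.02081619 -134.02081619]
21 [296.2 183.9] 0.0637 -94.36 idx candidates [-154.35965718   85.64034282  -34.35965718]
```

```bash
python3 -m inch '-.0016 -.0139 .002 0 -.004 -.067 1;-.0036 -.0223 .003 0 -.004 -.133 1;-.0055 -.0333 .003 0 -.004 -.2 1;-.008 -.0441 .003 0 -.004 -.267 1;-.0116 -.05 .003 0 -.004 -.31 1';  python3 go.py .655 .036 .05 32; python3 post2.py
```

```text
time_s: 4.97
tool_pos: [0.6542, 0.0342, 0.0516]
tcp_rot: [0.002, 0.963, 0.27, 0.004]
wrist_force: [2.6, -0.9, -0.6]
finger_gap: 0.0005
t 4.97 p [0.6542 0.0342 0.0516] xang 31.29 F [ 2.6 -0.9 -0.6] gap 0.0005
row [ 0.0041 -0.0029  0.0039] [ 0.0057 -0.0054 -0.0118]
20 [295.5 176.5] 0.0635 -75.41 idx candidates [-135.40606513  104.59393487  -15.40606513]
```

```bash
python3 -m inch '0 .02 0 0 0 0 1;0 .02 -.1 0 0 0 1;0 .02 -.2 0 0 0 1;0 .02 -.3 0 0 0.1 1;0 .02 -.38 0 0 .2 1' >/dev/null;  python3 go.py .556 -.0785 .2 -60
```

```text
t 5.43 p [0.6573 0.0271 0.2075] xang 18.86 F [-0.  -0.3  0.4] gap -0.0002
row [-0.3252  0.1679  0.0167] [-0.0017 -0.0106  1.3143]
```

```bash
python3 -m inch '-.325 .168 0 0 0 .99 1;-.325 .168 0 0 0 .99 1;-.325 .168 0 0 0 .99 1;-.325 .168 0 0 0 .99 1;-.325 .168 0 0 0 .99 1' >/dev/null;  python3 go.py .556 -.0785 .2 -75
```

```text
t 5.85 p [ 0.5532 -0.0823  0.2078] xang -17.24 F [1.9 0.3 0.7] gap -0.0003
row [ 0.0036 -0.011   0.0196] [-0.0041 -0.0077  0.9626]
```

```bash
python3 -m inch '0 0 0 0 0 1 1;0 0 0 0 0 1 1;0 0 0 0 0 1 1;0 0 0 0 0 1 1;0 0 0 0 0 1 1' >/dev/null; python3 -m inch '0 0 0 0 0 .8 1;0 0 0 0 0 .8 1;0 0 0 0 0 .8 1;0 0 0 0 0 .8 1;0 0 0 0 0 .8 1' >/dev/null; python3 go.py .576 -.0578 .2 -105;python3 meas.py wrist w6; python3 post2.py
```

```text
t 6.68 p [ 0.5531 -0.0838  0.209 ] xang -88.66 F [-0.2  0.5 -0.5] gap 0.0003
row [-0.0637 -0.0586  0.0229] [-0.009  -0.0012  0.2723]
centre [0.5994 0.0035] contrast 0.797 idx -14.61 264 red -10.12 82 diff 4.49
20 [257.4 166.2] 0.063 45.97 idx candidates [ -14.03489511 -134.03489511  105.96510489]
18 [267.5 203.8] 0.0638 165.98 idx candidates [ 105.97918381  -14.02081619 -134.02081619]
```

View pics/w6.png

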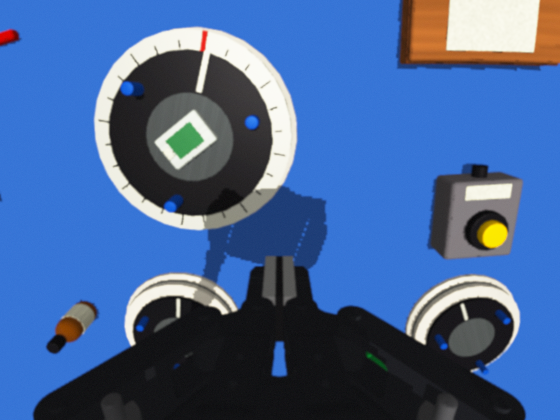

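The wrist picture shows the index (198,90)–(208,52) just short of the red line at (204,40), about 4.5° to go. The posts are at (251,122), (130,88) and (171,205), and the carrier is still centred. I'll nudge post2, which is near the fingertips, by 4.5° CCW.

```bash
python3 go.py .5803 -.0592 .1 -107; python3 -m inch '-.055 -.07 0 0 0 .12 1;-.055 -.07 .1 0 0 .2 1;-.055 -.07 .2 0 0 .3 1;-.055 -.07 .28 0 0 .3 1;-.055 -.07 .28 0 0 .3 1'>/dev/null;  python3 go.py .5803 -.0592 .05 -107
```

```text
t 6.78 p [ 0.5531 -0.0837  0.2089] xang -88.33 F [0.1 0.5 0.2] gap 0.0002
row [-0.0599 -0.0672  0.2728] [-0.0091 -0.0011  0.3112]
t 7.2 p [ 0.5774 -0.0605  0.0909] xang -106.24 F [-1.8  0.5  0.2] gap -0.0001
row [-0.0052 -0.0064  0.1023] [ 0.0027 -0.0003  0.0126]
```

```bash
python3 -m inch '-.005 -.004 .03 0 0 .01 1;-.005 -.004 .06 0 0 .01 1;-.005 -.004 .1 0 0 .01 1;-.005 -.004 .1 0 0 .01 1;-.005 -.004 .1 0 0 .01 1'>/dev/null;  python3 go.py .6032 -.0619 .05 -86.2
```

```text
t 7.62 p [ 0.5799 -0.0594  0.0522] xang -106.79 F [ 0.1 -0.9 -0.3] gap -0.0001
row [-0.0108 -0.0576  0.0055] [ 2.100e-03  1.000e-04 -3.432e-01]
```

```bash
python3 -m inch '-.001 -.017 .003 0 0 -.1 1;-.0035 -.032 .005 0 0 -.19 1;-.007 -.045 .005 0 0 -.27 1;-.0095 -.053 .005 0 0 -.32 1;-.0108 -.0576 .005 0 0 -.343 1'>/dev/null; python3 -m inch '0 0 0 0 0 0 1;0 0 0 0 0 0 1' ; python3 go.py .6043 -.0618 .05 -85.2; python3 meas.py wrist w7; python3 post2.py
```

```text
time_s: 8.2
tool_pos: [0.6044, -0.0626, 0.0538]
tcp_rot: [-0.0, 0.731, -0.683, 0.001]
wrist_force: [-1.3, -1.1, 1.4]
finger_gap: -0.0
t 8.2 p [ 0.6044 -0.0626  0.0538] xang -86.09 F [-1.3 -1.1  1.4] gap -0.0
row [-0.0021  0.0002  0.0096] [-0.001  -0.0007 -0.0148]
centre [0.5994 0.0015] contrast 0.683 idx -8.86 751 red -8.79 333 diff 0.07
21 [256.3 167.2] 0.0633 49.76 idx candidates [ -10.24156235 -130.24156235  109.75843765]
```

View pics/w7.png

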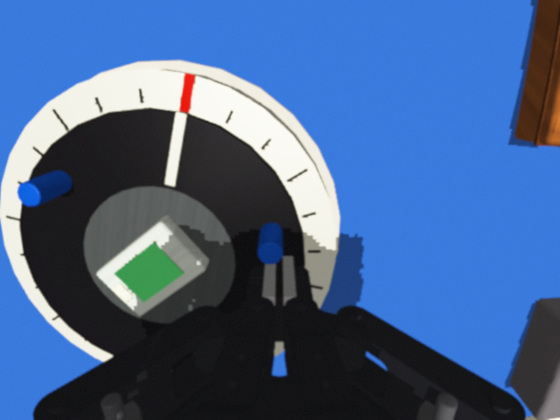

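The close wrist picture shows the index (170,185)–(181,113) meeting the red line (185,112)–(190,74), apart from the parallax of the 8 mm height step. I'll check with line fits that don't depend on the centre estimate.

```bash
cat > line.py <<'E'
import sys; from h import *
def run(c,ce=np.array([.5994,.002])):
    h,w=c["frame"].shape[:2]; H,S,V=cv2.cvtColor(c["frame"],cv2.COLOR_BGR2HSV).reshape(-1,3).astype(int).T
    vv,uu=np.mgrid[:h,:w]; uv=np.c_[uu.ravel(),vv.ravel()]
    out=[]
    for z,m,lo,hi in ((.042,(S<60)&(V>110),.046,.077),(.034,((H<9)|(H>171))&(S>110)&(V>70),.081,.1)):
        q=px2w(c,uv,z)[:,:2]-ce; n=np.hypot(*q.T); a=np.arctan2(q[:,1],q[:,0])
        k=m&(n>lo)&(n<hi)&(abs(a+np.radians(10))<np.radians(9)); P=q[k]
        for _ in range(2):
            vx,vy,x,y=cv2.fitLine(P.astype(np.float32),cv2.DIST_HUBER,0,1e-4,1e-4).ravel()
            P=P[abs((P-[x,y])@[-vy,vx])<.004]
        s=np.sign(vx); vx*=s;vy*=s
        cr=x*vy-y*vx   # offset of the line from the assumed centre
        t=(.08-np.hypot(x,y)); pt=np.array([x+vx*t,y+vy*t]); out.append(pt)
        print("dir",np.degrees(np.arctan2(vy,vx)).round(2),"n",len(P),"line miss of centre mm",(cr*1e3).round(2),"at80 ang",np.degrees(np.arctan2(pt[1],pt[0])).round(2))
    d=out[1]-out[0]; print("index->target tangential mm",((d@[np.sin(np.radians(10)),np.cos(np.radians(10))])*1e3).round(2))
if __name__=="__main__": run(dict(np.load(sys.argv[1])))
E
for f in w6 w7; do python3 line.py $f.npz; done
```

```text
dir -14.16 n 273 line miss of centre mm -1.0 at80 ang -13.45
dir -10.27 n 90 line miss of centre mm -1.76 at80 ang -9.01
index->target tangential mm 6.2
dir -10.95 n 775 line miss of centre mm -1.75 at80 ang -9.7
dir -9.74 n 374 line miss of centre mm -1.02 at80 ang -9.01
index->target tangential mm 0.96
```

```bash
python3 -m inch '0 -.0018 0 0 0 -.01 1;0 -.0018 0 0 0 -.01 1;0 -.0018 0 0 0 -.01 1' ; python3 go.py .6043 -.0618 .05 -85.2; python3 meas.py wrist w8; python3 line.py w8.npz
```

```text
time_s: 8.55
tool_pos: [0.605, -0.0625, 0.0535]
tcp_rot: [-0.0, 0.734, -0.679, 0.0]
wrist_force: [-2.3, -0.5, 1.7]
finger_gap: 0.0003
t 8.55 p [ 0.605  -0.0625  0.0535] xang -85.5 F [-2.3 -0.5  1.7] gap 0.0003
row [-0.0018  0.0016  0.0087] [-0.0007 -0.0006 -0.005 ]
centre [0.5994 0.002 ] contrast 0.684 idx -8.87 756 red -9.1 336 diff -0.23
dir -10.38 n 779 line miss of centre mm -1.61 at80 ang -9.22
dir -9.6 n 374 line miss of centre mm -0.78 at80 ang -9.04
index->target tangential mm 0.26
```

```bash
python3 -m inch '0 .02 0 0 0 0 1;0 .02 -.05 0 0 0 1;-.03 .04 -.12 0 0 0 1;-.06 .07 -.2 0 0 0 1;-.08 .1 -.3 0 0 0 1' >/dev/null; python3 -m inch '0 0 0 0 0 0 1;0 0 0 0 0 0 1'; python3 meas.py wrist w9; python3 line.py w9.npz; python3 post2.py
python3 - <<'E'
import cv2
f=cv2.imread('pics/w9.png')[0:280,40:340]
cv2.imwrite('pics/crop9.png',cv2.resize(f,None,fx=2.1,fy=2.1,interpolation=cv2.INTER_CUBIC))
E
```

```text
time_s: 9.18
tool_pos: [0.5619, -0.0326, 0.1748]
tcp_rot: [-0.001, 0.734, -0.679, 0.002]
wrist_force: [0.3, -0.2, -0.2]
finger_gap: -0.0
centre [0.5989 0.0025] contrast 0.814 idx -9.51 339 red -9.57 108 diff -0.06
dir -10.08 n 351 line miss of centre mm -1.01 at80 ang -9.36
dir -9.78 n 108 line miss of centre mm -0.74 at80 ang -9.25
index->target tangential mm 0.16
8 [254.9 167.5] 0.0659 52.5 idx candidates [  -7.5018319 -127.5018319  112.4981681]
18 [269.1 203.8] 0.0629 169.77 idx candidates [ 109.77131212  -10.22868788 -130.22868788]
```

View pics/crop9.png

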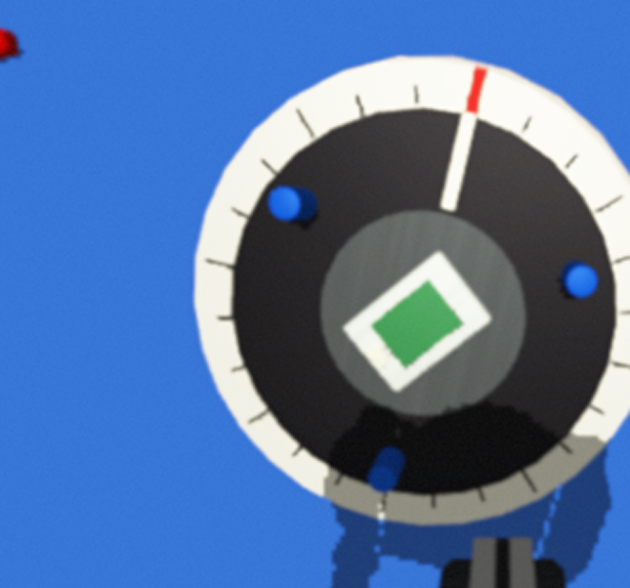

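The crop shows the index (448,208)–(468,115) running straight into the red line (473,110)–(481,70). The carrier is still in the middle. The measures agree to within about 0.2°, so next is the green button.

```bash
python3 -m inch '-.81 -.05 0 0 0 0 1;-.81 -.05 0 0 0 0 1;-.81 -.05 0 0 0 0 1;-.81 -.05 0 0 0 0 1;-.81 -.05 0 0 0 0 1' >/dev/null; python3 go.py .5564 .2929 .13 -86
```

```text
t 9.7 p [0.5569 0.1768 0.1699] xang -85.57 F [ 0.9  0.4 -0.5] gap 0.0001
row [-0.2894 -0.0218  0.0998] [0.0047 0.0005 0.0071]
```

```bash
python3 -m inch '-.29 .1 0 0 0 0 1;-.29 .1 0 0 0 0 1;-.29 .1 0 0 0 0 1;-.29 .1 0 0 0 0 1;-.29 .1 0 0 0 0 1' >/dev/null; python3 go.py .5564 .2929 .075 -86
python3 - <<'E'
from h import *; from workcell import read_camera
c=read_camera("wrist"); cv2.imwrite("pics/w10.png",c["frame"])
for a,p in blobs(mask(c,(45,90,50),(85,255,255),(0,0,560,420)),200): print(a,p.round(1),px2w(c,[p],.062).round(4)[0])
E
```

```text
t 10.12 p [0.5066 0.2909 0.1681] xang -85.35 F [-0.2 -0.7 -0.9] gap -0.0001
row [ 0.0051 -0.1264  0.2316] [ 0.0076 -0.0005  0.0109]
1082 [279.1 141.1] [0.5577 0.2946 0.062 ]
```

View pics/w10.png

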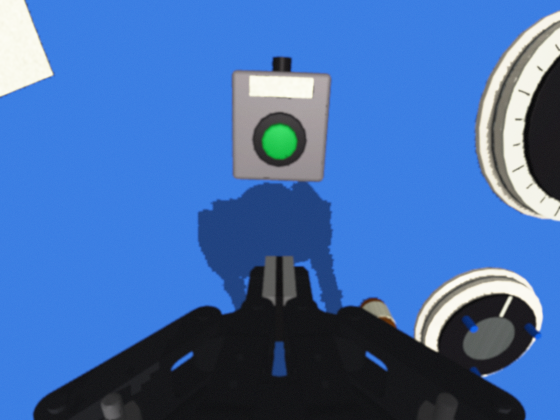

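The wrist picture shows the green button at (279,141), which is (0.557, 0.294) in the world and agrees with the top camera. The fingers are shut at (280,262).

```bash
python3 -m inch '.003 -.1 0 0 0 0 1;.003 -.128 .08 0 0 0 1;.003 -.128 .16 0 0 0 1;.003 -.128 .2 0 0 0 1;.003 -.128 .2 0 0 0 1' >/dev/null; python3 go.py .557 .294 .0535 -86
```

```text
t 10.58 p [0.5563 0.289  0.0823] xang -85.64 F [-1.7  0.  -0.7] gap 0.0001
row [-0.0127 -0.004   0.0719] [ 0.0161 -0.0037  0.0059]
```

```bash
python3 -m inch '-.012 -.004 .02 0 0 0 1;-.012 -.004 .035 0 0 0 1;-.012 -.004 .045 0 0 0 1;-.012 -.004 .055 0 0 0 1;-.012 -.004 .06 0 0 0 1'; python3 go.py .557 .294 .0555 -86
```

```text
time_s: 11.0
tool_pos: [0.5577, 0.2937, 0.0589]
tcp_rot: [0.007, 0.733, -0.68, -0.004]
wrist_force: [0.2, -1.7, 3.2]
finger_gap: 0.0002
t 11.0 p [0.5577 0.2937 0.0589] xang -85.64 F [ 0.2 -1.7  3.2] gap 0.0002
row [-0.001   0.0016  0.0085] [ 0.0145 -0.0036  0.006 ]
```

Contact is at about z 0.06 and the spring force is building. I'll press further until it bottoms out.

```bash
python3 -m inch '0 0 .006 0 0 0 1;0 0 .01 0 0 0 1;0 0 .012 0 0 0 1;0 0 .012 0 0 0 1'; python3 -m inch '0 0 .004 0 0 0 1;0 0 .006 0 0 0 1;0 0 .006 0 0 0 1'
```

```text
time_s: 11.33
tool_pos: [0.5578, 0.2937, 0.056]
tcp_rot: [0.006, 0.734, -0.68, -0.003]
wrist_force: [-4.6, -3.0, 10.7]
finger_gap: 0.0002
time_s: 11.58
tool_pos: [0.5578, 0.2937, 0.0559]
tcp_rot: [0.006, 0.734, -0.679, -0.003]
wrist_force: [-4.7, -3.3, 12.7]
finger_gap: 0.0003
```

It has bottomed out: z stays at 0.056 while the force is about 12 N, well over the 5 N spring. I'll lift straight off and check everything.

```bash
python3 -m inch '0 0 -.03 0 0 0 1;0 0 -.1 0 0 0 1;0 0 -.2 0 0 0 1;0 0 -.3 0 0 0 1;0 0 -.35 0 0 0 1' ; python3 -m inch '0 .15 -.05 0 0 0 1;0 .25 -.05 0 0 0 1;0 .25 -.05 0 0 0 1;0 .25 -.05 0 0 0 1;0 .25 -.05 0 0 0 1'; python3 meas.py top t11; python3 line.py t11.npz; python3 post2.py t11.npz; python3 - <<'E'
from h import *; from workcell import read_camera
c=read_camera("wrist"); np.savez("w11.npz",**c)
for a,p in blobs(mask(c,(45,90,50),(85,255,255),(0,0,560,420)),150):
    print("green",a,p.round(1),px2w(c,[p],.062).round(4)[0],"cam z",c["xyz"][2].round(4), "range-> z", (c["xyz"][2]+rot(c["rotation"]).apply([(p[0]-c["cx"])/c["fx"],(p[1]-c["cy"])/c["fy"],1])[2]*c["range_z"][int(p[1]),int(p[0])]).round(4))
E
```

```text
time_s: 12.0
tool_pos: [0.5611, 0.2953, 0.2016]
tcp_rot: [0.002, 0.734, -0.679, -0.001]
wrist_force: [-0.3, 0.3, 0.4]
finger_gap: 0.0
time_s: 12.42
tool_pos: [0.4612, 0.288, 0.2231]
tcp_rot: [0.001, 0.734, -0.679, -0.001]
wrist_force: [0.1, 0.7, -0.1]
finger_gap: 0.0002
centre [0.5999 0.002 ] contrast 0.848 idx -10.0 24 red -10.1 9 diff -0.1
dir -11.03 n 24 line miss of centre mm -1.29 at80 ang -10.1
dir -14.82 n 9 line miss of centre mm -7.64 at80 ang -9.34
index->target tangential mm 1.06
23 [256.2 167.4] 0.0632 50.17 idx candidates [  -9.82962797 -129.82962797  110.17037203]
22 [294.9 174.5] 0.0636 -70.07 idx candidates [-130.07305901  109.92694099  -10.07305901]
19 [269.  203.9] 0.0632 169.69 idx candidates [ 109.69147939  -10.30852061 -130.30852061]
green 821 [279.3  84.1] [0.5572 0.2945 0.062 ] cam z 0.3656 range-> z 0.0625
```

View pics/t11.png

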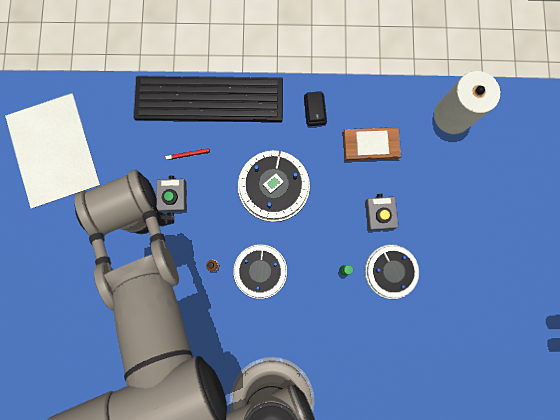

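The final top picture shows the index meeting the red line at (279,155). The carrier is central at (273,183), the oil, glue, pen and slide box stand where they were, and the button at (169,196) is up again. The arm touches nothing.

```bash
python3 -c "
from workcell import robot
print(robot.job_done())"
```

```text
the job is handed in; nothing more can be done
None
```

I turned the dial about 123° counterclockwise with the shut fingertips, pushing post0 first and then nudging post2 at the end. I then pressed the green button fully down, let it come up, backed the arm off and handed the job in at about 12.5 s. The hand-in gives no verdict.

**Alignment:** the last close wrist view, after lifting off the dial, put the index within 0.1° of the red line by angle and 0.16 mm by line fit. The final top view gave 0.1° by angle. Its line fit said 1.1 mm, which I put down to only 9 red pixels at that distance and discounted. At the last nudge the two close-up measures also disagreed by about 0.4° (-0.23° by angle, 0.26 mm by line fit).

**Green button:** it bottomed out at a fingertip height of 0.056 m with about 12 N on the wrist. After release the depth reading showed it up again, at 0.0625 m.

**Everything else:** the carrier is still in the middle of the dial, and the oil bottle, glue stick, pen and slide box look unmoved in the top picture. The yellow button was not touched.

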